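Shut the red valve in the bench shut-off box

ROBOT

A 7-joint arm with a two-finger parallel gripper is mounted at the origin on the work surface. World frame = base frame: x ahead of the robot, y to its left, z up, the work surface at z = 0. Lengths are in m, angles in rad, forces in N, time in s.
With the tool pointing down it reaches from about 0.4 to 0.85 m from the base axis. Payload 10.4 kg.
Tool frame: the origin (TCP) lies on the centre line of the jaws, within the pads' length; the fingertips stand 11 mm ahead of it and the grasp point (between the pads) lies 8 mm behind it; z points along the fingers, y is the line along which they close (so a half turn about z gives the same grasp; the last joint's range is limited). The gripper opens to 87 mm and grips with 3 to 60 N. Pads are 19 mm wide; open, the fingers measure 117 mm over their backs; the gripper's body (75 mm by 190 mm) begins 51 mm behind the grasp point.
Start: joints at [-1.215, 0.332, -0.065, 1.46, 0.022, 1.35, -0.088], TCP at [0.231, 0.581, 0.234] pointing down, gripper open.
Joint ranges: [-2.6, 2.6], [-0.5, 2.12], [-1.47, 1.34], [0.16, 2.42], [-1.27, 4.41], [0.06, 2.06], [-2.6, 2.6]. Speed limits (rad/s): [2.22, 2.22, 2.79, 2.79, 3.14, 3.14, 3.14].

INTERFACE

Orientations are given as a unit quaternion [x, y, z, w].
In Python, from bench import r gives the robot as it stands.
- The arm moves only by the shell command python3 -m pendant 'ROWS' [OPENING] [FORCE]. ROWS is JSON, a list of rows, each a list of 4 numbers: the shift along the tool's x, y, z in m, then the turn about the tool's z in rad. A call has 1 to 8 rows; each row shifts and turns the commanded pose from where the row before left it, along the tool's axes as they then stand; what a row does not reach is not made up. A row lasts 1/12 s, in which the tool goes at most 41.7 mm and 7.16 degrees, less where a joint would pass 70% of its speed; a pose out of reach is approached as far as the arm can. A call with a gripper value outside its range is refused whole. OPENING is the opening, from 0 (shut) to 1 (fully open), set as the call begins (- or left out, the last holds). The fingers move at their own pace and stop on an object; FORCE is the grip in N (left out, the last holds). Time passes only in rows, so rows that do not move let the fingers close. It gives the time, the measured TCP pose, the force, the opening and the grip force at its end, in the units of the state.
- r.read_state(): the state, without advancing time (a new reading comes with each control period).
- r.camera(name): name is "scene" or "top" or "wrist"; returns a dict with "img" (420x560x3 uint8, red, green, blue), "camera_matrix" (3x3 intrinsics, pixels), "xyz" and "attitude" of the camera in the world. Camera axes: x right, y down, z forward; pixel columns grow to the right and rows downward; lengths in m; the calibration is good to about 2 mm. The wrist camera is an equidistant fisheye: a pixel r from the principal point sees the ray r / f radians off the axis. A picture is of the moment at which its call begins. There is no depth.
- r.close_job(): hands the job in; it is judged then, once.
Trained networks look in the newest picture that a camera, given by its name, has taken for a name from the list of things; names that differ only in an ending like _2 or _b are one class to them, and where a whole thing is asked for, a point or a joint stands for the part that bears it (a point fixed in the world has none). Each returns a list of dicts, best first, with "score" (0 to 1); they miss things now and then, are a little off and sometimes report something else, mostly with a low value. They report only what shows in the picture. A call takes as long as a camera call. They do not tell look-alikes from the thing itself.
- r.outline_of(thing, camera): "mask" (420x560 bool, what is visible of it) and "bbox" ([centre column, centre row, width, height] in pixels, round what is visible of it).
The state is a dict: "time": time; "joint_positions": joint angles; "joint_vel": joint speeds; "joint_torque": joint torques, N m; "ee_pos": TCP position; "eef_rot": TCP orientation; "ft_force": force on the tool from outside, world axes, zero at the start; "torque": the same for the moment, N m; "width": finger opening in m; "grip_force": force on a finger pad.
Only numpy, scipy, OpenCV 4.12 (cv2) and the standard library are available. Lean on these libraries where they do the work, as an engineer would, in place of code of your own. Each camera call takes 0.05 s, during which the arm holds its last target. There are 200 camera calls.

TASK

Slide the white cover of the shut-off box all the way back to uncover the two valve levers, then push the red lever round a quarter turn until it is fully shut, and leave the box uncovered. Do it by pushing with the fingertips, and leave the blue lever and the bottle, jar and tip box standing around as they are.

Things in the scene. Friction and masses are not known exactly. Their poses are not given: they have to be found in the camera images.
- shutoff_box: grey open box, 150 mm (x) by 300 mm (y), 65 mm high, walls 4 mm, fixed. Origin: centre of its underside, on the bench. x points away from the robot (give or take its yaw), the way the cover slides; y to the left. Runners at both ends, as high as the rim, reach 220 mm behind the origin. Inside: two valves, stems at x = 30 mm, y = -75 and +55 mm; which one is red changes
- cover (a joint): the white cover, 154 by 326 mm, 4 mm thick, its top 70 mm above the bench. Value in m: 0 = box covered, 0.14 = slid fully back along the box's +x to its stop, both levers uncovered. It starts up to 0.015 open, cannot be lifted off, slides with about 2 N of friction and stays where it is left
- cover_lip (a point): middle of the near (-x) face of the black upright lip on the cover, 83 mm above the bench; moves with the cover. The lip is 120 mm long (along the box's y), 12 mm thick, and stands from 70 to 96 mm above the bench; with the box covered this face is 16 mm nearer than the box's centre
- red_handle (a joint): the marked lever, red. 0 = open, the lever lies along the pipe and points from its stem to the box's near (-x) side; grows (rad) as it swings clockwise seen from above; 1.571 = shut, at its stop, pointing to the box's +y. Stays where it is left (friction about 0.12 N m). It starts at 0 to 0.3
- red_stem (a point): point on the upright pivot axis of the red lever at the height of its top, 61 mm above the bench. The lever is a flat bar 16 mm wide, 14 mm thick (47 to 61 mm above the bench), reaching 75 mm from this axis to its rounded end
- red_tip (a point): point on top of the red lever near its free end, 67 mm from the stem axis, 61 mm above the bench
- blue_handle (a joint): the other lever, blue, to be left alone; same shape and motion as the red one, 0 = open. It starts at 0 to 0.15
- blue_tip (a point): point on top of the blue lever near its free end, 67 mm from its stem axis, 61 mm above the bench
- amber_bottle: loose amber glass bottle with a red cap, 60 mm across, 130 mm high, standing beside the box; origin at the centre of its underside
- white_jar: loose white plastic jar, 68 mm across, 85 mm high, standing beside the box; origin at the centre of its underside
- tip_box: loose pipette tip box, blue with an orange lid, 80 by 115 mm, 63 mm high, standing beside the box; origin at the centre of its underside
Mind the look-alikes: they are no part of the job. Of the things that look like the tip_box, take the one that is farthest from the robot's base at the start.

How it is judged:
On the way, in this order (a step that is already met when the one before it is completed fails the run):
1. the cover is slid back (value of joint cover above 0.12 m and value of joint red_handle below 0.6 rad), for 0.2 s.
2. the red lever is pushed shut (value of joint red_handle above 1.43 rad), for 0.2 s.
At the end, for the whole second after the job is handed in: The cover is slid back at least 120 of its 140 mm, the red lever stands within 0.14 rad (8 degrees) of its shut stop and at rest, the blue lever is still open, and the bottle, jar and tip box stand within 20 mm of where they were (value of joint cover above 0.12 m and value of joint red_handle above 1.43 rad and velocity of joint red_handle below 0.05 rad/s and value of joint blue_handle below 0.35 rad and not (distance of amber_bottle from where it was at the start of the episode above 0.02 m or angle between amber_bottle's own z axis and vertical above 0.3 rad) and not (distance of white_jar from where it was at the start of the episode above 0.02 m or angle between white_jar's own z axis and vertical above 0.3 rad) and not (distance of tip_box from where it was at the start of the episode above 0.02 m or angle between tip_box's own z axis and vertical above 0.3 rad)); the robot touches nothing.
It fails at once if the blue lever is moved (its end by over 15 mm) (distance of blue_tip from where it was at the start of the episode above 0.015 m).
It fails at once if the amber bottle is lifted, shoved over 20 mm or tipped (distance of amber_bottle from where it was at the start of the episode above 0.02 m or angle between amber_bottle's own z axis and vertical above 0.3 rad).
It fails at once if the white jar is lifted, shoved over 20 mm or tipped (distance of white_jar from where it was at the start of the episode above 0.02 m or angle between white_jar's own z axis and vertical above 0.3 rad).
It fails at once if the pipette tip box is lifted, shoved over 20 mm or tipped (distance of tip_box from where it was at the start of the episode above 0.02 m or angle between tip_box's own z axis and vertical above 0.3 rad).
It also fails if it takes over 48 s, if anything falls off the work surface, if the arm or the gripper's body presses on something with over 40 N, if the wrist force passes 120 N, or if a joint passes its speed limit or range.

## Working session

There is one attempt and no reset: what is moved stays moved. The work goes in short steps, Python scripts to look and compute and a shell command to move; the robot and the scene stay as the last step left them, time stands still between calls to the robot, and variables do not carry over. Pictures are saved under pics/ and viewed, at most 10 in all, crops included, and the job is handed in when it is done.

```bash
mkdir -p pics
cat > h.py <<'E'
import numpy as np,cv2
from scipy.spatial.transform import Rotation as R
from bench import r
def rot(c):
    a=np.array(c["attitude"],float)
    return a if a.shape==(3,3) else R.from_quat(a).as_matrix()
def ray(c,p,z,wrist=False):
    """pixel(s)->world at height z"""
    K=np.array(c["camera_matrix"]);p=np.atleast_2d(p).astype(float)
    m=(p-[K[0,2],K[1,2]])/[K[0,0],K[1,1]]
    if wrist:
        t=np.linalg.norm(m,axis=1,keepdims=True);d=np.hstack([m/np.maximum(t,1e-9)*np.sin(t),np.cos(t)])
    else: d=np.hstack([m,np.ones((len(m),1))])
    d=d@rot(c).T;o=np.array(c["xyz"])
    return (o+d*((z-o[2])/d[:,2:]))[:,:2]
def save(c,n): cv2.imwrite('pics/'+n+'.png',c["img"][:,:,::-1])
E
python3 - <<'E'
from h import *
s=r.read_state();print(s['ee_pos'],R.from_quat(s['eef_rot']).as_matrix().round(2),s['time'],s['width'])
cs={n:r.camera(n) for n in('top','scene')}
for n,c in cs.items():
    save(c,n+'0');print(n,c['xyz'],c['attitude'])
    for t in('cover','cover_lip','shutoff_box','amber_bottle','white_jar','tip_box','red_handle','blue_handle'):
        for o in r.outline_of(t,n)[:3]: print(n,t,round(o['score'],2),np.round(o['bbox']),ray(c,o['bbox'][:2],0.07).round(3))
E
```

```text
[0.23100001 0.58033101 0.23277028] [[-0.93  0.37 -0.  ]
 [ 0.37  0.93 -0.  ]
 [-0.   -0.   -1.  ]] 0.0 0.0865972836070912
top [0.43402884 0.10126978 1.17686143] [-0.70078856  0.71091718 -0.04783151  0.03470294]
top cover 0.96 [268. 224. 140.  78.] [[0.529 0.099]]
top cover_lip 0.72 [265. 224. 146.  78.] [[0.529 0.105]]
top shutoff_box 0.6 [270. 196. 148. 139.] [[0.596 0.092]]
top amber_bottle 0.84 [159. 227.  33.  27.] [[0.527 0.352]]
top amber_bottle 0.53 [152. 162.  60.  48.] [[0.68 0.37]]
top amber_bottle 0.36 [246. 222.  23.  95.] [[0.535 0.149]]
top white_jar 0.58 [369. 246.  36.  32.] [[ 0.475 -0.136]]
top tip_box 0.9 [ 99. 245.  62.  57.] [[0.486 0.488]]
top tip_box 0.89 [150. 160.  56.  50.] [[0.684 0.374]]
top tip_box 0.7 [250. 315.  58.  50.] [[0.323 0.141]]
scene [1.22259415 0.74004526 0.83905415] [ 0.367468    0.82086473 -0.40082188 -0.17461437]
scene cover 0.59 [287. 220. 126.  82.] [[0.534 0.122]]
scene cover_lip 0.65 [286. 222. 130.  84.] [[0.54  0.124]]
scene shutoff_box 0.96 [263. 248. 179. 137.] [[0.648 0.148]]
scene white_jar 0.95 [236. 179.  24.  36.] [[ 0.493 -0.111]]
scene white_jar 0.35 [366. 270.  31.  51.] [[0.548 0.37 ]]
scene tip_box 0.93 [432. 301.  52.  59.] [[0.53  0.523]]
scene tip_box 0.75 [326. 325.  62.  66.] [[0.726 0.397]]
scene tip_box 0.61 [344. 199.  46.  35.] [[0.367 0.177]]
```

View pics/top0.png

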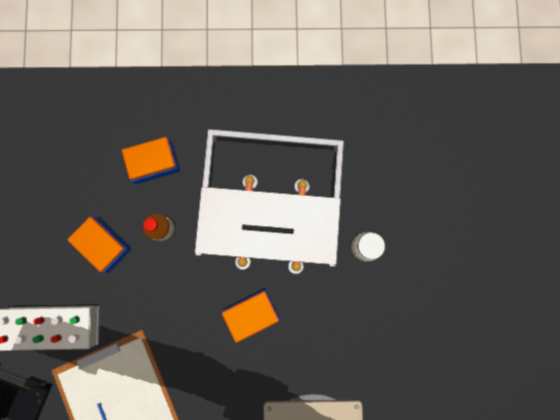

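View pics/scene0.png

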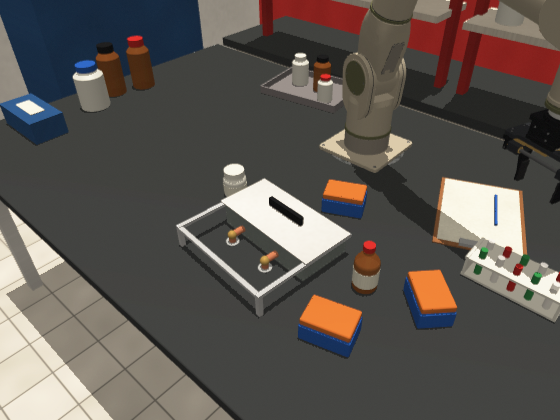

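The top view shows the cover (197–340, 187–265) with its black lip at (268,229). The bottle is at (157,227), the jar at (369,246), and the far tip box at (150,160). The scene view agrees. The levers are still covered.

Run:
```python
from h import *
c=r.camera('top');o=r.outline_of('cover','top')[0]
m=o['mask'].astype(np.uint8);m=cv2.morphologyEx(m,cv2.MORPH_CLOSE,np.ones((9,9)))
box=cv2.boxPoints(cv2.minAreaRect(cv2.findContours(m,0,2)[0][0].reshape(-1,2)))
w=ray(c,box,0.07);print(box.round(),w.round(3),w.mean(0))
e=[np.linalg.norm(w[i]-w[i-1]) for i in range(4)];print(np.round(e,3))
g=c['img'].sum(2);h=cv2.erode(cv2.fillConvexPoly(np.zeros_like(m),box.astype(int),1),np.ones((13,13)))
lp=np.argwhere((g<200)&(h>0))[:,::-1].astype(np.float32)
L=ray(c,lp,0.096);rc=cv2.minAreaRect((L*1000).astype(np.float32));print('lip',rc,L.mean(0))
im=cv2.resize(c['img'][110:290,120:400],None,fx=2.8,fy=2.8,interpolation=2);cv2.imwrite('pics/c1.png',im[:,:,::-1])
for p,z in(((155,225),.13),((369,246),.085),((150,158),.063)):print(ray(c,p,z))
# far rail corners at z=.065 outer
print(ray(c,[(209,130),(343,141)],.065))
```

```text
[[195. 252.]
 [200. 187.]
 [340. 198.]
 [335. 264.]] [[ 0.467  0.268]
 [ 0.62   0.256]
 [ 0.588 -0.072]
 [ 0.435 -0.055]] [0.52785249 0.09920386]
[0.325 0.154 0.33  0.154]
lip ((516.9701538085938, 99.41578674316406), (112.0694808959961, 8.319339752197266), 84.42041778564453) [0.51674515 0.09889588]
[[0.52615851 0.34611495]]
[[ 0.47499215 -0.13282607]]
[[0.69169265 0.37582999]]
[[ 0.75789946  0.23602444]
 [ 0.72755246 -0.08422547]]
```

View pics/c1.png

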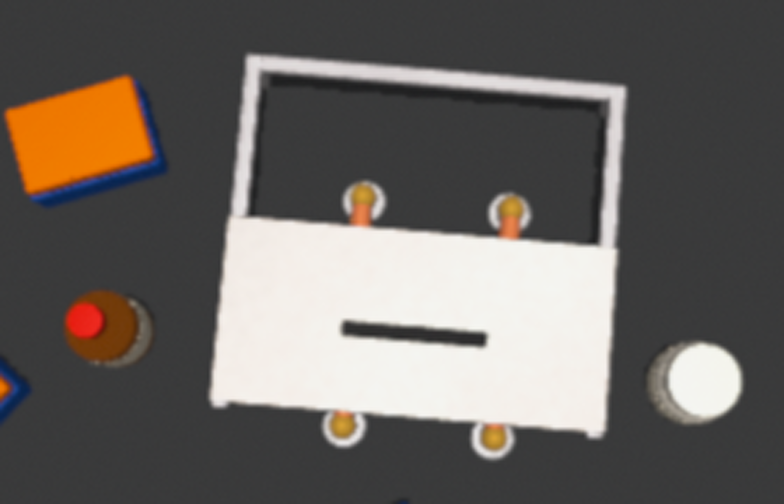

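```bash
python3 -m pendant '[[0,0,0,-0.093],[0,0,0,-0.093],[0,0,0,-0.093],[-0.01,-0.016,0,0],[-0.02,-0.032,0,0],[-0.02,-0.032,0,0],[-0.02,-0.032,0,0],[-0.02,-0.032,0,0]]' 0 20; python3 -m pendant '[[-0.02,-0.032,0,0],[-0.02,-0.032,0,0],[-0.02,-0.032,0,0],[-0.02,-0.032,0,0],[-0.02,-0.032,0,0],[-0.02,-0.032,0,0],[-0.02,-0.032,0,0],[-0.02,-0.032,0,0]]'; python3 -m pendant '[[-0.02,-0.032,0,0],[-0.01,-0.016,0,0],[0,0,0,0],[0,0,0,0]]'
python3 - <<'E'
from h import *
s=r.read_state();M=R.from_quat(s['eef_rot']).as_matrix();print(M.round(3))
for n,t in(('lipgoal',[0.471,0.103,0.088]),):print(n,M.T@(np.array(t)-s['ee_pos']))
E
```

```text
time: 1.67
ee_pos: [0.3068, 0.4268, 0.2336]
eef_rot: [0.05, 0.999, 0.0, 0.0]
ft_force: [0.7, 0.2, 0.5]
width: 0.0418
grip_force: 0.0
time: 2.33
ee_pos: [0.4405, 0.156, 0.2339]
eef_rot: [0.05, 0.999, 0.0, 0.0]
ft_force: [1.4, -0.0, 0.1]
width: 0.0002
grip_force: 0.0
time: 2.67
ee_pos: [0.4653, 0.1063, 0.2336]
eef_rot: [0.051, 0.999, 0.0, 0.0]
ft_force: [-0.4, 1.6, 0.9]
width: 0.0004
grip_force: 0.0
[[-0.995  0.102  0.   ]
 [ 0.102  0.995  0.   ]
 [-0.     0.    -1.   ]]
lipgoal [-0.00596063 -0.00272871  0.14562339]
```

```bash
python3 -m pendant '[[-0.003,-0.003,0.03,0],[0,0,0.03,0],[0,0,0.03,0],[0,0,0.03,0],[0,0,0.015,0],[0,0,0.009,0],[0,0,0,0]]'; python3 -m pendant '[[-0.01,0,0,0],[-0.01,0,0,0],[-0.01,0,0,0],[-0.01,0,0,0],[-0.01,0,0,0],[-0.01,0,0,0],[-0.01,0,0,0],[-0.01,0,0,0]]';python3 - <<'E'
from h import *
c=r.camera('wrist');save(c,'w1')
E
```

```text
time: 3.25
ee_pos: [0.4665, 0.1046, 0.088]
eef_rot: [0.049, 0.999, -0.0, -0.001]
ft_force: [-0.2, -0.4, 0.1]
width: 0.0002
grip_force: 0.0
time: 3.92
ee_pos: [0.5484, 0.0958, 0.0895]
eef_rot: [0.05, 0.999, 0.0, -0.0]
ft_force: [-2.8, 0.8, 1.9]
width: 0.0006
grip_force: 1.3
```

View pics/w1.png

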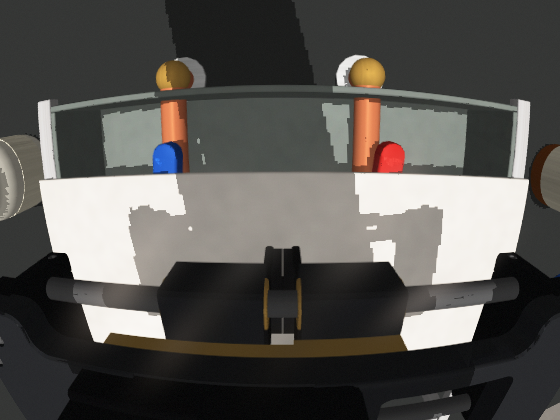

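The wrist view shows the lip seated against the fingertips and the cover sliding. The blue lever is at (168,158) on the −y side and red at (389,157) on the +y side, so red is the y=+55 valve.

```bash
python3 -m pendant '[[-0.011,0,0,0],[-0.011,0,0,0],[-0.011,0,0,0],[-0.011,0,0,0],[-0.011,0,0,0],[-0.011,0,0,0],[-0.008,0,0,0],[-0.006,0,0,0]]';python3 -m pendant '[[-0.004,0,0,0],[-0.004,0,0,0],[-0.003,0,0,0],[-0.002,0,0,0],[0,0,0,0]]'
```

```text
time: 4.63
ee_pos: [0.6276, 0.0877, 0.0892]
eef_rot: [0.05, 0.999, -0.0, -0.0]
ft_force: [-1.9, 0.9, 1.1]
width: 0.0005
grip_force: 1.2
time: 5.05
ee_pos: [0.6391, 0.0865, 0.0893]
eef_rot: [0.05, 0.999, -0.0, -0.001]
ft_force: [-5.9, 0.2, 0.8]
width: 0.0002
grip_force: 2.8
```

```bash
python3 -m pendant '[[-0.003,0,0,0],[-0.002,0,0,0],[0,0,0,0]]'; python3 -m pendant '[[0.02,0,0,0],[0.03,0,0,0],[0.01,0,-0.01,0],[0.01,0,-0.03,0],[0,0,-0.03,0],[0,0,-0.02,0],[0,0,0,0]]'
python3 - <<'E'
from h import *
c=r.camera('wrist');save(c,'w2')
for n in('wrist','top'):
  c=r.camera(n)
  for t in('red_handle','blue_handle','cover'):
    for o in r.outline_of(t,n)[:2]: 
        print(n,t,round(o['score'],2),np.round(o['bbox']))
        if t!='cover' :
            ys,xs=np.nonzero(o['mask']);W=ray(c,np.c_[xs,ys],.061,n=='wrist')
            q=cv2.minAreaRect((W*1000).astype(np.float32));print(q,cv2.boxPoints(q).round())
E
```

```text
time: 5.3
ee_pos: [0.6394, 0.0865, 0.0891]
eef_rot: [0.05, 0.999, 0.0, -0.006]
ft_force: [-32.0, 1.4, 21.4]
width: 0.0001
grip_force: 16.0
time: 5.88
ee_pos: [0.5778, 0.0932, 0.1849]
eef_rot: [0.05, 0.999, 0.001, 0.004]
ft_force: [0.4, -1.1, 0.6]
width: 0.0
grip_force: 0.0
wrist red_handle 0.64 [349. 148.  36.  98.]
((531.3619384765625, 154.81072998046875), (25.436616897583008, 84.8382568359375), 81.92648315429688) [[488. 148.]
 [572. 136.]
 [575. 161.]
 [491. 173.]]
wrist blue_handle 0.77 [198. 149.  25. 103.]
((518.5556030273438, 28.730045318603516), (22.808303833007812, 84.75343322753906), 79.982666015625) [[475.  25.]
 [558.  10.]
 [562.  33.]
 [479.  47.]]
wrist cover 0.74 [285. 285. 345. 127.]
top red_handle 0.7 [242. 228.   9.  34.]
((526.0496826171875, 157.60316467285156), (17.50982666015625, 75.60182189941406), 78.7758560180664) [[487. 156.]
 [561. 142.]
 [565. 159.]
 [491. 174.]]
top blue_handle 0.65 [273. 167. 140.  76.]
((667.0421142578125, 85.15391540527344), (332.60687255859375, 155.34463500976562), 84.45091247558594) [[574. -73.]
 [728. -88.]
 [760. 243.]
 [606. 258.]]
top cover 0.58 [273. 167. 142.  76.]
```

View pics/w2.png

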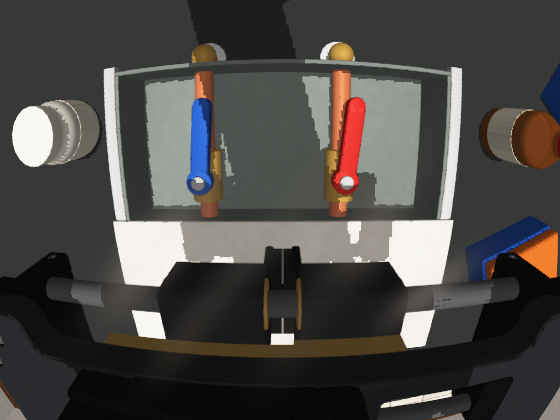

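The wrist view shows both levers uncovered: the red stem is at (346,183) with its tip at (357,105), and the blue lever is on the left. The cover is at its stop (32 N spike).

```bash
cat > path.py <<'E'
from h import *
s=r.read_state();M=R.from_quat(s['eef_rot']).as_matrix();S=np.array([.559,.150])
u=np.array([.995,-.1]);v=np.array([.1,.995]);p=np.array(s['ee_pos'])
for th,rr,cl in((.1,45,12),(.1,45,2),(.4,45,0),(.7,44,0),(1.0,42,0),(1.3,40,0),(1.571,38,0)):
    d=8+9.5*np.sin(th)+15*np.cos(th)+cl
    a=rr*np.array([-np.cos(th),np.sin(th)])-d*np.array([np.sin(th),np.cos(th)])
    w=np.r_[S+(a[0]*u+a[1]*v)/1000,.062]
    print(th,w.round(3),(M.T@(w-p)).round(4));p=w
E
python3 path.py
```

```text
0.1 [0.508 0.124 0.062] [0.0698 0.0241 0.1168]
0.1 [0.51  0.134 0.062] [-0.001   0.0099 -0.    ]
0.4 [0.507 0.149 0.062] [ 0.004   0.0153 -0.    ]
0.7 [0.51  0.164 0.062] [-0.0012  0.0147 -0.    ]
1.0 [0.518 0.177 0.062] [-0.0072  0.0135 -0.    ]
1.3 [0.531 0.186 0.062] [-0.0119  0.0106 -0.    ]
1.571 [0.545 0.19  0.062] [-0.0136  0.0051 -0.    ]
```

```bash
python3 -m pendant '[[0.025,0.008,0.02,0],[0.025,0.008,0.02,0],[0.02,0.008,0.02,0],[0,0,0.02,0],[0,0,0.02,0],[0,0,0.012,0],[0,0,0.004,0],[0,0,0,0]]'; python3 path.py
```

```text
time: 7.0
ee_pos: [0.5074, 0.1235, 0.0625]
eef_rot: [0.05, 0.999, -0.001, -0.001]
ft_force: [-0.8, 0.3, 0.1]
width: 0.0006
grip_force: 0.0
0.1 [0.508 0.124 0.062] [-0.0004  0.0003  0.0005]
0.1 [0.51  0.134 0.062] [-0.001   0.0099 -0.    ]
0.4 [0.507 0.149 0.062] [ 0.004   0.0153 -0.    ]
0.7 [0.51  0.164 0.062] [-0.0012  0.0147 -0.    ]
1.0 [0.518 0.177 0.062] [-0.0072  0.0135 -0.    ]
1.3 [0.531 0.186 0.062] [-0.0119  0.0106 -0.    ]
1.571 [0.545 0.19  0.062] [-0.0136  0.0051 -0.    ]
```

```bash
python3 -m pendant '[[-0.001,0.010,0,0],[0.002,0.008,0,0],[0.002,0.007,0,0],[0,0.007,0,0],[-0.001,0.008,0,0],[-0.003,0.007,0,0],[-0.004,0.006,0,0],[0,0,0,0]]'; python3 -m pendant '[[-0.006,0.005,0,0],[-0.006,0.005,0,0],[-0.007,0.003,0,0],[-0.007,0.002,0,0],[0,0,0,0]]'
```

```text
time: 7.67
ee_pos: [0.5187, 0.1778, 0.0635]
eef_rot: [0.049, 0.999, 0.0, 0.0]
ft_force: [-1.8, -0.5, 0.6]
width: 0.0006
grip_force: 0.2
time: 8.08
ee_pos: [0.5465, 0.1893, 0.0634]
eef_rot: [0.05, 0.999, 0.0, 0.0]
ft_force: [-0.7, 0.4, -0.0]
width: 0.0005
grip_force: 0.0
```

```bash
python3 -m pendant '[[-0.002,0,0,0],[-0.002,0,0,0],[0,0,0,0]]'
python3 - <<'E'
from h import *
c=r.camera('wrist');save(c,'w3')
E
```

```text
time: 8.33
ee_pos: [0.5471, 0.1891, 0.0633]
eef_rot: [0.049, 0.999, 0.0, -0.003]
ft_force: [-15.5, 2.4, 8.4]
width: 0.0005
grip_force: 7.6
```

View pics/w3.png

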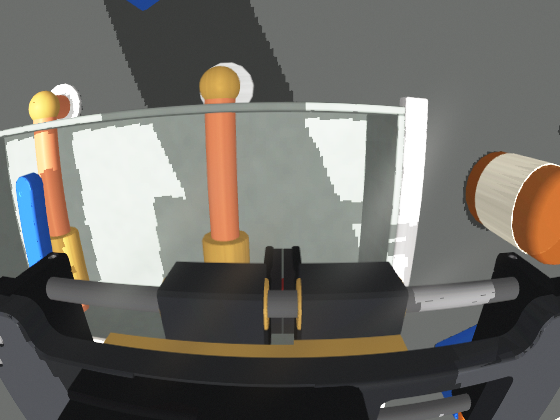

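The force jumped to 15 N with no further motion, so the lever is at its stop. The picture shows the blue lever at the left (32,220) undisturbed, and the bottle standing clear on the right. I'll back off, rise and check.

```bash
python3 -m pendant '[[0.006,0,0,0],[0.01,0,0,0],[0,0,-0.01,0],[0,0,-0.03,0],[0,0,-0.03,0],[0,0,-0.03,0],[0,0,-0.03,0],[0,0,0,0]]'
python3 - <<'E'
from h import *
c=r.camera('wrist');save(c,'w4')
c=r.camera('top')
for t in('red_handle','cover'):
    for o in r.outline_of(t,'top')[:1]:
        ys,xs=np.nonzero(o['mask']);W=ray(c,np.c_[xs,ys],.061 if t!='cover' else .07)
        print(t,o['score'],cv2.minAreaRect((W*1000).astype(np.float32)))
E
```

```text
time: 9.05
ee_pos: [0.5368, 0.1902, 0.2009]
eef_rot: [0.05, 0.999, 0.003, 0.005]
ft_force: [1.2, 0.4, -0.2]
width: 0.0002
grip_force: 0.0
cover 0.76 ((665.8624267578125, 85.04106903076172), (324.9669189453125, 155.16773986816406), 84.01188659667969)
```

View pics/w4.png

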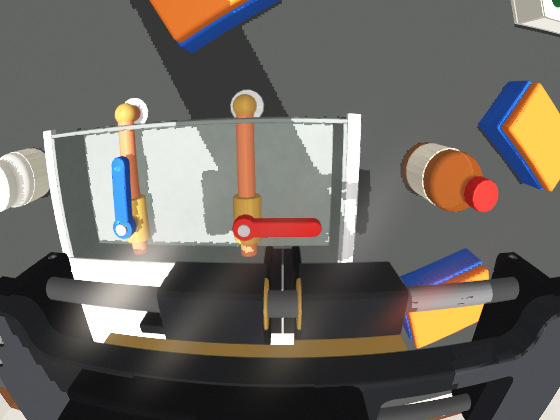

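The picture shows the red lever lying across from (245,229) to (318,228), with the blue lever unmoved and the bottle and jar upright. I'll check the angle numerically.

Run:
```python
from h import *
c=r.camera('wrist');o=r.outline_of('red_handle','wrist')
for q in o[:2]:
    ys,xs=np.nonzero(q['mask']);W=ray(c,np.c_[xs,ys],.061,True)
    print(q['score'],q['bbox'],cv2.minAreaRect((W*1000).astype(np.float32)))
i=c['img'].astype(int);m=(i[:,:,0]>120)&(i[:,:,1]<60)&(i[:,:,2]<70);m[:200]=0;m[245:]=0;m[:,340:]=0
ys,xs=np.nonzero(m);W=ray(c,np.c_[xs,ys],.061,True)
d=cv2.fitLine(W.astype(np.float32),2,0,.01,.01).ravel();print(d, 'lever dir angle from +y (deg)',np.degrees(np.arctan2(d[0],d[1])), W.min(0),W.max(0))
```

```text
0.93 [279.2, 236.8, 91.5, 27.9] ((563.7059326171875, 182.1980743408203), (84.98490142822266, 26.26348304748535), 84.32783508300781)
[0.17909081 0.98383254 0.5621221  0.18900885] lever dir angle from +y (deg) 10.316806 [0.5474454  0.14068317] [0.57544871 0.22437288]
```

```bash
python3 -c "
from bench import r
print(r.close_job())"
```

```text
the job is handed in; nothing more can be done
None
```

I slid the cover back to its stop and pushed the red lever to its shut stop (outline within about 1° of square to the box), with the blue lever, bottle, jar and tip box not touched; the job is handed in at about 9 s, but no verdict came back.

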